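# Raise the splash screen's sash to the green mark

### The arm

A 6-joint arm with a two-finger parallel gripper is mounted at the origin on the work surface. World frame = base frame: x ahead of the robot, y to its left, z up, the work surface at z = 0. Lengths are in m, angles in rad, forces in N, time in s.
With the tool pointing down it reaches from about 0.275 to 0.975 m from the base axis. Payload 8.4 kg.
Tool frame: the origin (TCP) lies between the finger pads; the fingertips stand 17 mm ahead of it and the grasp point (between the pads) lies 2 mm behind it; z points along the fingers, y is the line along which they close (so a half turn about z gives the same grasp; the last joint's range is limited). The gripper opens to 92 mm and grips with 3 to 60 N. Pads are 20 mm wide; open, the fingers measure 128 mm over their backs; the gripper's body (75 mm by 189 mm) begins 69 mm behind the grasp point.
Start: joints at [-1.211, 0.353, 1.633, -0, 1.155, -0.002], TCP at [0.221, -0.585, 0.232] pointing down, gripper open.
Joint ranges: [-2.63, 2.63], [-0.92, 2.1], [0.06, 2.66], [-1.3, 4.44], [0, 2.69], [-3.02, 3.02]. Speed limits (rad/s): [2.22, 2.22, 2.79, 3.14, 3.14, 3.14].

### API

Orientations are given as a 3x3 rotation matrix whose columns are the frame's x, y, z axes.
In Python, from rig import * gives the robot as it stands.
- The arm moves only by the tool jog_arm, never from a script. Its argument "plan" is a list of rows, each a list of 3 entries, a list of its own where there are three numbers: the closure in counts, from 0 (fully open) to 255 (shut), then the shift along the tool's x, y, z in m, then the turn about the tool's z in rad. A call has 1 to 12 rows; each row shifts and turns the commanded pose from where the row before left it, along the tool's axes as they then stand; what a row does not reach is not made up. A row lasts 1/10 s, in which the tool goes at most 50 mm and 8.59 degrees, less where a joint would pass 70% of its speed; a pose out of reach is approached as far as the arm can. A call with a gripper value outside its range is refused whole. The fingers move at their own pace and stop on an object; "grip_force" is the grip in N (left out, the last holds). Time passes only in rows, so rows that do not move let the fingers close. It gives the time, the measured TCP pose, the force, the opening and the grip force at its end, in the units of the state.
- read_state(): the state, without advancing time (a new reading comes with each control period).
- camera(name): name is "scene" or "top"; returns a dict with "image" (400x640x3 uint8, red, green, blue), "fx", "fy", "cx", "cy" (pixels), "R" (3x3) and "t" (3): a world point X has camera coordinates R X + t. Camera axes: x right, y down, z forward; pixel columns grow to the right and rows downward; lengths in m; the calibration is good to about 2 mm. A picture is of the moment at which its call begins. There is no depth.
- finish_job(): hands the job in; it is judged then, once.
Trained networks look in the newest picture that a camera, given by its name, has taken for a name from the list of things; names that differ only in an ending like _2 or _b are one class to them, and where a whole thing is asked for, a point or a joint stands for the part that bears it (a point fixed in the world has none). Each returns a list of dicts, best first, with "score" (0 to 1); they miss things now and then, are a little off and sometimes report something else, mostly with a low value. They report only what shows in the picture. A call takes as long as a camera call. They do not tell look-alikes from the thing itself.
- recognise(camera, target): "position" ([column, row] in pixels, amid what is visible of it).
The state is a dict: "clock": time; "joint_pos": joint angles; "qvel": joint speeds; "tau": joint torques, N m; "ee_pos": TCP position; "orientation": TCP orientation; "contact_force": force on the tool from outside, world axes, zero at the start; "moment": the same for the moment, N m; "gripper_width": opening from 0.0 (shut) to 1.0 (fully open); "grip_force": force on a finger pad.
Only numpy, scipy, OpenCV 4.12 (cv2) and the standard library are available. Lean on these libraries where they do the work, as an engineer would, in place of code of your own. Each camera call takes 0.05 s, during which the arm holds its last target. There are 200 camera calls.

### The job

Push the clear sliding sash of the bench splash screen up, with the fingers beneath its yellow lip, until the red pointers at the ends of the lip stand inside the green bands on the posts, and leave it resting there. Only push it, do not pinch the lip between the fingers; leave the bottle, the centrifuge bucket and the tube rack standing where they are.

Things in the scene. Friction and masses are not known exactly. Their poses are not given: they have to be found in the camera images.
- frame: Fixed stand of the splash screen: two aluminium posts, 34 mm square, 510 mm tall, 500 mm between centres, header bar between their tops, grey feet (20 mm high, 50 mm wide, from 90 mm before the posts to 210 mm behind). Origin: on the bench midway between the posts. x points level from the front (robot's side) through the screen to the back, y along the screen to the left post, z up.
- sash (a joint): How far the sash has slid straight up, m: 0 lowest (middle of the lip's thickness 120 mm above the bench), 0.22 upper stop. The sash is a clear pane 440 mm wide, 155 mm tall, a yellow lip along its lower edge, balanced by counterweights hidden in the posts: it stays at any height and needs about 2 to 6 N to move either way.
- lip_nose (a point): Middle of the yellow lip's front edge, half-way up its thickness; moves with the sash. Lip (sash_c0, nose sash_c1): 14 mm thick, 440 mm long along the frame's y, standing out level 57 mm before the pane's middle plane, front edge rounded (radius 7 mm), underside 7 mm below this point. The red pointers (5 mm thick) at its ends, before and behind the posts, are at this point's height. Axes as frame.
- lip_cap (a point): Middle of the top face of the black strip (sash_c2) lying on the lip: 48 mm deep, 6 mm thick, 440 mm long, its front edge 5 mm behind the lip's front edge; moves with the sash. Pressing on this strip and on the yellow lip at the same time counts as pinching. Axes as frame.
- mark: The two green bands clamped round the posts, both at the same height, each 20 mm tall and 40 mm square outside. Origin: midway between the two bands, at half their height; this is the height at which the lip's pointers belong. Axes as frame.
- bottle_center (a point): Bystander: centre of a standing amber bottle with white cap, 60 mm across, 150 mm tall, loose, on the bench in front of one end of the lip.
- bucket_center (a point): Bystander: centre of a black open centrifuge bucket (cup), 84 mm across, 100 mm tall, loose, on the bench in front of the other end of the lip.
- rack_center (a point): Bystander: centre of a blue tube rack, 60 by 150 mm (long side along its y axis), 96 mm tall with its capped tubes, loose, on the bench behind the sash.
Not all that is in view belongs to the job. Of the things like the part that bears rack_center, leave any that is orange; of the rest the larger one is meant.

How it is judged:
On the way:
1. the fingers have pushed the sash up by more than 20 mm while bearing on the lip ((contact force between the fingers and sash_c0 above 0.5 N or contact force between the fingers and sash_c1 above 0.5 N) and distance of lip_nose from where it was at the start of the episode above 0.02 m), for 0.2 s.
At the end, for the whole second after the job is handed in: The lip's pointers are within 10 mm of the mid-height of the green bands (that is, within the bands), the sash is at rest, and the bottle, bucket and rack stand upright within 30 mm of where they began (z of lip_nose in the frame of mark between -0.01 and 0.01 m and velocity of joint sash between -0.005 and 0.005 m/s and distance of each of bottle_center, bucket_center, rack_center from where it was at the start of the episode below 0.03 m and angle between each of bottle_center, bucket_center, rack_center's own z axis and vertical below 0.3 rad); the robot touches nothing.
It fails at once if the lip is pinched: the fingers press on the lip and on the cap on top of it at once ((contact force between the fingers and sash_c0 above 1 N or contact force between the fingers and sash_c1 above 1 N) and contact force between the fingers and sash_c2 above 1 N).
It fails at once if the bottle is pushed away, lifted or tipped over (distance of bottle_center from where it was at the start of the episode above 0.03 m or angle between bottle_center's own z axis and vertical above 0.3 rad).
It fails at once if the bucket is pushed away, lifted or tipped over (distance of bucket_center from where it was at the start of the episode above 0.03 m or angle between bucket_center's own z axis and vertical above 0.3 rad).
It fails at once if the rack is pushed away, lifted or tipped over (distance of rack_center from where it was at the start of the episode above 0.03 m or angle between rack_center's own z axis and vertical above 0.3 rad).
It also fails if it takes over 45 s, if anything falls off the work surface, if the arm or the gripper's body presses on something with over 40 N, if the wrist force passes 120 N, or if a joint passes its speed limit or range.

## Working session

There is one attempt and no reset: what is moved stays moved. The work goes in short steps, Python scripts to look and compute and a tool call to move; the robot and the scene stay as the last step left them, time stands still between calls to the robot, and variables do not carry over. Pictures are saved under pics/ and viewed, at most 10 in all, crops included, and the job is handed in when it is done.

Besides the shell and the picture viewer there is one more tool, called by a JSON object that holds its "name" and its "arguments", one argument or row to a line. jog_arm: Moves the arm, as the interface text tells. Its arguments: {"type":"object","properties":{"plan":{"type":"array","items":{"type":"array"}},"grip_force":{"type":"number"}},"required":["plan"]}

```bash
mkdir -p pics; cat > h.py <<'E'
from rig import *
import numpy as np, cv2
def save(c,n): cv2.imwrite('pics/'+n,cv2.cvtColor(c['image'],cv2.COLOR_RGB2BGR))
E
python3 - <<'E'
from h import *
for n in ['scene','top']:
    c=camera(n); save(c,n+'0.png'); print(n,c['fx'],c['fy'],c['cx'],c['cy'],np.round(c['R'],4).tolist(),np.round(c['t'],4).tolist())
    for t in ['frame','sash','lip_nose','lip_cap','mark','bottle_center','bucket_center','rack_center']:
        try: print(t,[(np.round(d['position'],1).tolist(),round(d['score'],2)) for d in recognise(n,t)])
        except Exception as e: print(t,e)
s=read_state(); print(s['clock'],s['ee_pos'],s['orientation'])
E
```

```text
scene 437.3158124030908 437.3158124030908 322.3364910981043 193.0291503265052 [[0.8005, 0.5992, 0.0147], [0.4842, -0.6321, -0.605], [-0.3532, 0.4914, -0.7961]] [-0.4741, -0.2511, 1.5643]
frame [([314.8, 172.3], 0.66)]
sash [([314.4, 171.2], 0.95)]
lip_nose [([312.2, 168.7], 0.62)]
lip_cap [([315.0, 167.5], 0.93)]
mark [([265.5, 222.3], 0.81)]
bottle_center [([233.3, 245.4], 0.63)]
bucket_center [([314.4, 132.0], 0.92)]
rack_center [([188.2, 327.1], 0.82), ([425.9, 153.7], 0.69), ([328.5, 247.6], 0.68)]
top 411.5027643060354 411.5027643060354 327.56896582439845 198.73451781120235 [[0.0082, -0.9999, -0.0075], [-0.9854, -0.0068, -0.1702], [0.1701, 0.0088, -0.9854]] [-0.0584, 0.6589, 1.366]
frame [([323.4, 198.1], 0.79)]
sash [([324.1, 211.5], 0.67)]
lip_nose [([323.9, 211.9], 0.84)]
lip_cap [([323.2, 210.4], 0.78)]
mark []
bottle_center [([393.0, 248.7], 0.69)]
bucket_center [([251.7, 263.2], 0.56), ([326.0, 211.5], 0.37)]
rack_center [([461.4, 230.4], 0.76), ([210.9, 168.4], 0.7), ([345.8, 180.1], 0.51)]
0.9 [ 0.22121323 -0.58454795  0.23157258] [[ 9.35270813e-01  3.53932913e-01 -1.08593512e-05]
 [ 3.53932913e-01 -9.35270813e-01 -2.04479897e-05]
 [-1.73936508e-05  1.52809262e-05 -1.00000000e+00]]
```

View pics/scene0.png

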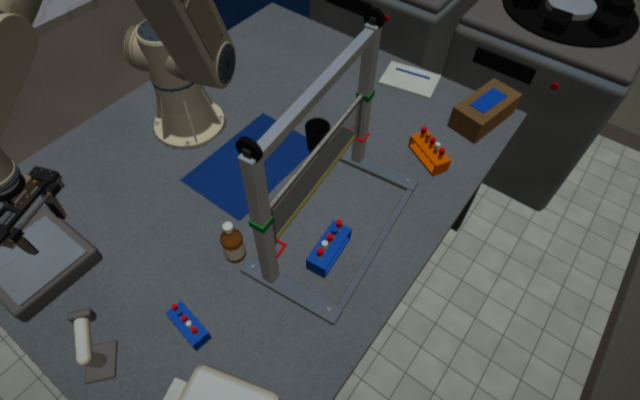

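View pics/top0.png

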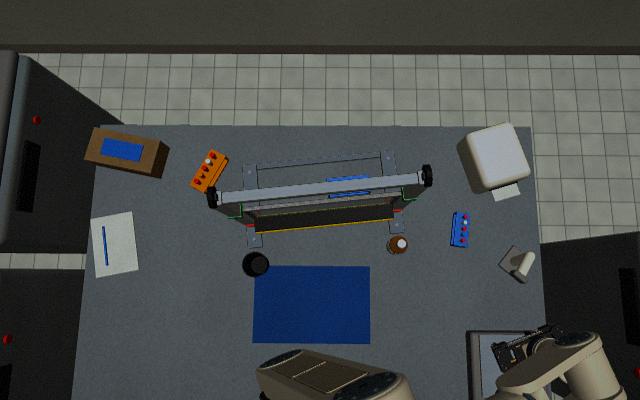

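The scene view shows the frame at about (315,170), the bottle at (233,245) and the bucket at (317,133). There are three racks: small blue (188,327), orange (426,154) and larger blue (328,248). The larger blue one behind the sash fits, because orange is excluded and the other blue rack is smaller. I'll confirm this in one enlarged crop, which also shows the bands and pointers.

```bash
python3 - <<'E'
import cv2
a=cv2.imread('pics/scene0.png')[70:360,160:450]
cv2.imwrite('pics/crop1.png',cv2.resize(cv2.convertScaleAbs(a,alpha=1.6),(600,600),interpolation=cv2.INTER_CUBIC))
a=cv2.imread('pics/top0.png')[145:285,200:440]
cv2.imwrite('pics/crop2.png',cv2.resize(cv2.convertScaleAbs(a,alpha=1.6),(800,467),interpolation=cv2.INTER_CUBIC))
E
```

```text
(no output)
```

View pics/crop1.png

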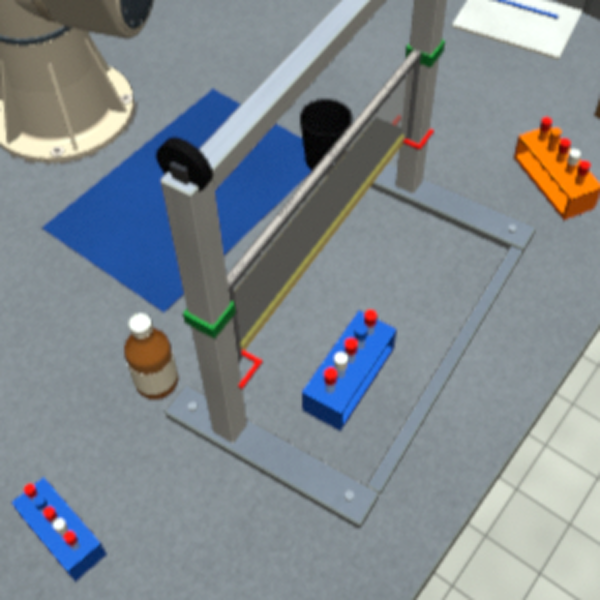

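View pics/crop2.png

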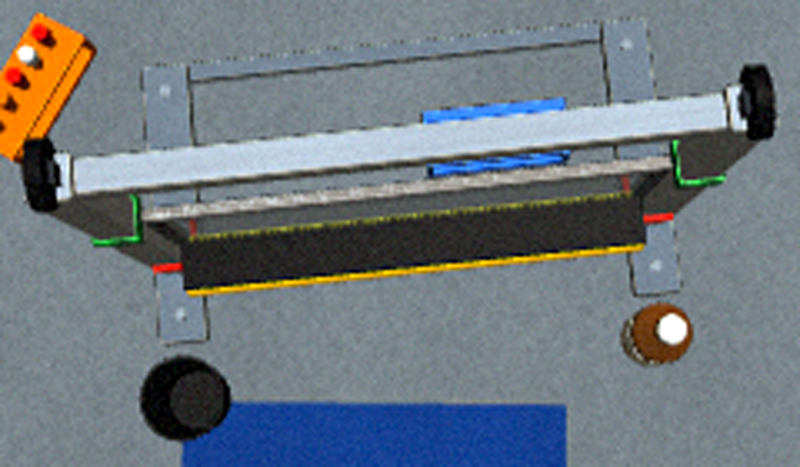

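```bash
cat > fit.py <<'E'
from h import *
from scipy.optimize import least_squares
C={n:camera(n) for n in ['scene','top']}
def proj(n,X):
    c=C[n]; p=np.asarray(X)@np.array(c['R']).T+c['t']; return np.array([c['fx']*p[0]/p[2]+c['cx'],c['fy']*p[1]/p[2]+c['cy']])
S=lambda u,v:np.array([160+u*.48333,70+v*.48333]); T=lambda u,v:np.array([200+u*.3,145+v*.3])
def pts(p):
    x,y,w,zn,zm,px,py=p; L=[]
    F=lambda a,b,z:np.array([x+a*np.cos(w)-b*np.sin(w),y+a*np.sin(w)+b*np.cos(w),z])
    for (u,v),a,b in [((160,342),-.09,.275),((209,340),-.09,.225),((142,68),.21,.275),((190,65),.21,.225),((634,294),-.09,-.225),((681,291),-.09,-.275),((601,22),.21,-.225),((645,19),.21,-.275)]: L.append(('top',F(a,b,.02),T(u,v)))
    for (u,v),a,b in [((188,291),-.056,.22),((643,246),-.056,-.22)]: L.append(('top',F(a,b,zn+.003),T(u,v)))
    L+=[('scene',F(.02,-.27,zm),S(210,327)),('scene',F(.02,.23,zm),S(427,57)),('scene',F(px,-py,zn),S(262,365)),('scene',F(px,py,zn),S(418,146)),
        ('scene',F(.21,-.275,.02),S(361,520)),('scene',F(.21,.275,.02),S(534,231)),('scene',F(-.09,-.275,.02),S(166,412)),('scene',F(.017,-.267,.02),S(236,440))]
    return L
r=least_squares(lambda p:np.concatenate([proj(n,X)-q for n,X,q in pts(p)]),[.75,0,0,.15,.3,.03,.21],loss='soft_l1')
print(np.round(r.x,4)); print(np.round(r.fun.reshape(-1,2),1).tolist())
def tri(a,b):
    A=[];B=[]
    for n,q in(('scene',a),('top',b)):
        c=C[n];R=np.array(c['R']);t=np.array(c['t']);u=(q[0]-c['cx'])/c['fx'];v=(q[1]-c['cy'])/c['fy']
        A+=[R[0]-u*R[2],R[1]-v*R[2]];B+=[u*t[2]-t[0],v*t[2]-t[1]]
    return np.linalg.lstsq(np.array(A),np.array(B),rcond=None)[0]
print('bottle',tri((233.3,245.4),(393,248.7)),'bucket',tri((316,133),(255,265)),'rack',tri((328.5,247.6),(348,183)))
print({n:(-np.array(c['R']).T@c['t']).round(3) for n,c in C.items()})
E
python3 fit.py
```

```text
[ 0.6074 -0.0405  0.1117  0.153   0.3047  0.0296  0.2102]
[[-0.2, 1.1], [-0.5, 0.2], [-0.6, -0.1], [-1.2, -0.6], [0.4, 0.5], [0.5, -0.0], [-0.4, -0.4], [0.1, -0.9], [-0.5, 1.7], [0.9, 0.8], [1.6, 0.7], [1.8, -0.6], [-0.8, -0.5], [1.0, 0.7], [-0.3, 2.3], [0.8, -2.6], [-1.6, -0.3], [-1.3, 2.4]]
bottle [ 0.49025856 -0.28110568  0.0276287 ] bucket [0.42920692 0.18552811 0.06498774] rack [ 0.71484788 -0.12811459  0.04178536]
{'scene': array([ 1.054, -0.643,  1.1  ]), 'top': array([ 0.417, -0.066,  1.458])}
```

Fit: the frame is at (0.607, -0.041) with yaw 0.11, the nose is at z≈0.153 and the mark at z≈0.305. The crop confirms the larger blue rack behind the sash.

The moves only turn about the tool's z, so the tool stays pointing down. I'll test in free air whether running out of reach tilts it.

{"name": "jog_arm", "arguments": {
  "plan": [
    [255, [0, 0, -0.05], 0],
    [255, [0, 0, -0.05], 0],
    [255, [0, 0, -0.05], 0],
    [255, [0, 0, -0.05], 0],
    [255, [0, 0, -0.05], 0],
    [255, [0, 0, -0.05], 0],
    [255, [0, 0, -0.05], 0],
    [255, [0, 0, -0.05], 0],
    [255, [0, 0, -0.05], 0],
    [255, [0, 0, -0.05], 0],
    [255, [0, 0, -0.05], 0],
    [255, [0, 0, -0.05], 0]
  ]
}}

```text
clock: 2.2
ee_pos: [0.2211, -0.5842, 0.801]
orientation: [[0.935, 0.354, 0.002], [0.354, -0.935, -0.006], [-0.0, 0.006, -1.0]]
contact_force: [-0.4, -1.1, 1.1]
gripper_width: -0.0
grip_force: 0.0
```

{"name": "jog_arm", "arguments": {
  "plan": [
    [255, [0, 0, -0.05], 0],
    [255, [0, 0, -0.05], 0],
    [255, [0, 0, -0.05], 0],
    [255, [0, 0, -0.05], 0],
    [255, [0, 0, -0.05], 0]
  ]
}}

```text
clock: 2.7
ee_pos: [0.1735, -0.4585, 0.8923]
orientation: [[0.935, 0.354, -0.002], [0.354, -0.935, 0.006], [0.0, -0.006, -1.0]]
contact_force: [0.0, 0.7, 0.0]
gripper_width: 0.004
grip_force: 0.0
```

```bash
python3 -c "
from h import *
s=read_state();print(s['joint_pos'],s['ee_pos'],s['clock'])"
```

```text
[-1.21242390e+00  3.99059990e-01  6.00302679e-02  8.87850611e-04
  2.68823418e+00 -2.64679924e-03] [ 0.17348736 -0.45853781  0.89226506] 2.7
```

{"name": "jog_arm", "arguments": {
  "plan": [
    [255, [0, 0, -0.05], 0],
    [255, [0, 0, -0.05], 0],
    [255, [0, 0, -0.05], 0],
    [255, [0, 0, -0.05], 0]
  ]
}}

```text
clock: 3.1
ee_pos: [0.1521, -0.402, 0.937]
orientation: [[0.935, 0.352, 0.032], [0.354, -0.931, -0.085], [0.0, 0.091, -0.996]]
contact_force: [0.6, -0.4, 0.4]
gripper_width: 0.005
grip_force: 0.0
```

```bash
python3 -c "
from h import *
s=read_state();print(s['joint_pos'],s['ee_pos'],s['orientation'],s['clock'])"
```

```text
[-1.21324677e+00  3.02279680e-01  5.92918354e-02  1.56906444e-03
  2.68893773e+00 -2.78250774e-03] [ 0.15206014 -0.4020474   0.93700943] [[ 9.35265369e-01  3.52454256e-01  3.24759572e-02]
 [ 3.53947170e-01 -9.31398110e-01 -8.49644735e-02]
 [ 3.01954893e-04  9.09591028e-02 -9.95854583e-01]] 3.1
```

{"name": "jog_arm", "arguments": {
  "plan": [
    [255, [0, 0, -0.05], 0],
    [255, [0, 0, -0.05], 0],
    [255, [0, 0, -0.05], 0],
    [255, [0, 0, -0.05], 0],
    [255, [0, 0, -0.05], 0],
    [255, [0, 0, -0.05], 0],
    [255, [0, 0, -0.05], 0],
    [255, [0, 0, -0.05], 0]
  ]
}}

```text
clock: 3.9
ee_pos: [0.1048, -0.277, 1.0085]
orientation: [[0.935, 0.339, 0.1], [0.354, -0.897, -0.265], [0.0, 0.284, -0.959]]
contact_force: [-0.3, -0.3, 0.4]
gripper_width: 0.004
grip_force: 0.0
```

```bash
python3 -c "
from h import *
s=read_state();print(s['joint_pos'],s['ee_pos'],s['orientation'],s['clock'])"
```

```text
[-1.2168755   0.10598114  0.05916271  0.00513278  2.68900246 -0.0028285 ] [ 0.10475972 -0.27698878  1.00852096] [[ 9.35297940e-01  3.39331194e-01  1.00359877e-01]
 [ 3.53861219e-01 -8.96926894e-01 -2.65149740e-01]
 [ 4.18952456e-05  2.83507474e-01 -9.58970026e-01]] 3.9
```

Pushing past the reach limit does tilt the tool outward, and the tilt persists: 16° now. I'll fit the planar kinematics from the logged states to choose a tilt that works at the lip.

```bash
cat > kin.py <<'E'
import numpy as np
from scipy.optimize import least_squares
D=[([.353,1.633,1.155],.6250,.2316),([.39906,.06003,2.68823],.4902,.8923),([.30228,.05929,2.68894],.4298,.9370),([.10598,.05916,2.6890],.2961,1.0085)]
def fk(p,j):
    a,zs,L1,L2,Lt=p; b=j[0]+j[1]; s=b+j[2]
    return np.array([a+L1*np.sin(j[0])+L2*np.sin(b)+Lt*np.sin(s), zs+L1*np.cos(j[0])+L2*np.cos(b)+Lt*np.cos(s)])
f=least_squares(lambda p:np.concatenate([fk(p,j)-[r,z] for j,r,z in D]+[0.001*(p-[0,.35,.45,.4,.28])]),[0,.35,.45,.4,.28]); P=f.x
if __name__=='__main__':
    print(P.round(4),np.abs(f.fun).max())
    for th in (30,45,60,75):
      for r,z in ((.45,.10),(.54,.13),(.54,.30)):
        s=np.pi-np.radians(th)
        w=np.array([r,z])-P[4]*np.array([np.sin(s),np.cos(s)])-P[:2]; d2=w@w
        c=(d2-P[2]**2-P[3]**2)/(2*P[2]*P[3]); j3=np.arccos(np.clip(c,-1,1))
        j2=np.arctan2(w[0],w[1])-np.arctan2(P[3]*np.sin(j3),P[2]+P[3]*np.cos(j3))
        print(th,r,z,np.round([c,j2,j3,s-j2-j3],2))
E
python3 kin.py
```

```text
[-0.122   0.3844  0.9593  0.4946  0.8386] 0.037705313347941805
30 0.45 0.1 [-1.    0.25  3.07 -0.7 ]
30 0.54 0.13 [-0.93  0.13  2.77 -0.28]
30 0.54 0.3 [-0.73 -0.15  2.39  0.38]
45 0.45 0.1 [-1.13 -0.07  3.14 -0.72]
45 0.54 0.13 [-1.1   0.2   3.14 -0.99]
45 0.54 0.3 [-0.95 -0.17  2.82 -0.3 ]
60 0.45 0.1 [-1.18 -0.85  3.14 -0.2 ]
60 0.54 0.13 [-1.19 -0.37  3.14 -0.68]
60 0.54 0.3 [-1.11 -0.19  3.14 -0.86]
75 0.45 0.1 [-1.16 -1.85  3.14  0.54]
75 0.54 0.13 [-1.2  -1.82  3.14  0.51]
75 0.54 0.3 [-1.19 -0.84  3.14 -0.47]
```

```bash
cat > kin.py <<'E'
import numpy as np
from scipy.optimize import least_squares, minimize
D=[([.353,1.633,1.155],.6250,.2316),([.39906,.06003,2.68823],.4902,.8923),([.30228,.05929,2.68894],.4298,.9370),([.10598,.05916,2.6890],.2961,1.0085)]
u=lambda t:np.array([np.sin(t),np.cos(t)]); v=lambda t:np.array([np.cos(t),-np.sin(t)])
def fk(p,j):
    zs,L1,L2,Lt,e,g=p; b=j[0]+j[1]; s=b+j[2]
    return np.array([0,zs])+L1*u(j[0])+L2*u(b)+e*v(b)+Lt*u(s)+g*v(s)
p0=np.array([.29,.45,.45,.25,0,0])
f=least_squares(lambda p:np.concatenate([fk(p,j)-[r,z] for j,r,z in D]+[0.003*(p-p0)]),p0); P=f.x
if __name__=='__main__':
    print(P.round(4),np.abs(f.fun[:8]).max())
    lo=[-.92,.06,0];hi=[2.1,2.66,2.69]
    for th in (20,30,45,60,75):
      for r,z in ((.45,.10),(.54,.13),(.54,.30)):
        best=min((least_squares(lambda j:np.append((fk(P,j)-[r,z])*10,j.sum()-np.pi+np.radians(th)),x0,bounds=(lo,hi)) for x0 in ([.3,1.6,1.1],[-.3,2.3,.3])),key=lambda o:o.cost)
        print(th,r,z,best.x.round(2),round(best.cost,5))
E
python3 kin.py
```

```text
[ 0.2941  0.4674  0.4924  0.2468  0.0609 -0.0372] 2.9854668610829194e-05
20 0.45 0.1 [0.19 2.32 0.28] 0.0
20 0.54 0.13 [0.26 2.11 0.42] 0.0
20 0.54 0.3 [-0.03  1.98  0.83] 0.0
30 0.45 0.1 [0.21 2.4  0.01] 0.0
30 0.54 0.13 [0.26 2.2  0.16] 0.0
30 0.54 0.3 [-0.08  2.09  0.61] 0.0
45 0.45 0.1 [0.2 2.4 0. ] 0.03209
45 0.54 0.13 [0.27 2.24 0.  ] 0.01266
45 0.54 0.3 [-0.1   2.23  0.23] 0.0
60 0.45 0.1 [0.19 2.41 0.  ] 0.12984
60 0.54 0.13 [0.26 2.24 0.  ] 0.08692
60 0.54 0.3 [-0.09  2.29  0.  ] 0.00644
75 0.45 0.1 [0.17 2.41 0.  ] 0.29325
75 0.54 0.13 [0.25 2.24 0.  ] 0.22762
75 0.54 0.3 [-0.1  2.3  0. ] 0.06878
```

The fit is exact. Near the lip the wrist (j5 ≥ 0) allows about 30–35° of forward tilt, which is enough to put the fingertip beneath the rounded nose. I'll swing in front of the screen at height and gain the forward tilt there.

```bash
cat >> h.py <<'E'
def tv(*ds):
    s=read_state(); R=np.array(s['orientation']); print('clk',round(s['clock'],2),'p',np.round(s['ee_pos'],4),'j',np.round(s['joint_pos'],3)); print('R',R.round(3).tolist(),'F',np.round(s['contact_force'],1))
    for d in ds: print(d,'->tool',(R.T@np.array(d,float)).round(4))
E
python3 -c "
from h import *
tv((.2,.3,-.15))"
```

```text
clk 3.9 p [ 0.1048 -0.277   1.0085] j [-1.217  0.106  0.059  0.005  2.689 -0.003]
R [[0.935, 0.339, 0.1], [0.354, -0.897, -0.265], [0.0, 0.284, -0.959]] F [-0.3 -0.3  0.4]
(0.2, 0.3, -0.15) ->tool [ 0.2932 -0.2437  0.0844]
```

{"name": "jog_arm", "arguments": {
  "plan": [
    [255, [0.024, -0.02, 0.007], 0],
    [255, [0.024, -0.02, 0.007], 0],
    [255, [0.024, -0.02, 0.007], 0],
    [255, [0.024, -0.02, 0.007], 0],
    [255, [0.024, -0.02, 0.007], 0],
    [255, [0.024, -0.02, 0.007], 0],
    [255, [0.024, -0.02, 0.007], 0],
    [255, [0.024, -0.02, 0.007], 0],
    [255, [0.024, -0.02, 0.007], 0],
    [255, [0.024, -0.02, 0.007], 0],
    [255, [0.024, -0.02, 0.007], 0],
    [255, [0.024, -0.02, 0.007], 0]
  ]
}}

```text
clock: 5.1
ee_pos: [0.2945, 0.0061, 0.8661]
orientation: [[0.935, 0.34, 0.101], [0.355, -0.898, -0.261], [0.002, 0.28, -0.96]]
contact_force: [0.7, -0.6, 0.0]
gripper_width: 0.004
grip_force: 0.0
```

```bash
python3 -c "
from h import *
tv((.1,.0,0),(0,.1,0),(0,0,.1))"
```

```text
clk 5.1 p [0.2945 0.0061 0.8661] j [ 0.347 -0.154  0.857 -0.421  2.387  1.239]
R [[0.935, 0.34, 0.101], [0.355, -0.898, -0.261], [0.002, 0.28, -0.96]] F [ 0.7 -0.6  0. ]
(0.1, 0.0, 0) ->tool [0.0935 0.034  0.0101]
(0, 0.1, 0) ->tool [ 0.0355 -0.0898 -0.0261]
(0, 0, 0.1) ->tool [ 0.0002  0.028  -0.096 ]
```

{"name": "jog_arm", "arguments": {
  "plan": [
    [255, [0, 0.014, -0.048], 0],
    [255, [0, 0.014, -0.048], 0],
    [255, [0, 0.014, -0.048], 0],
    [255, [0, 0.014, -0.048], 0],
    [255, [0, 0.014, -0.048], 0],
    [255, [0, 0.014, -0.048], 0],
    [255, [0, 0.014, -0.048], 0],
    [255, [0, 0.014, -0.048], 0],
    [255, [0, 0.014, -0.048], 0],
    [255, [0, 0.014, -0.048], 0]
  ]
}}

```text
clock: 6.1
ee_pos: [0.2323, -0.0074, 1.0277]
orientation: [[0.92, 0.318, 0.227], [0.382, -0.853, -0.355], [0.081, 0.414, -0.907]]
contact_force: [0.5, -0.7, 0.2]
gripper_width: 0.005
grip_force: 0.0
```

```bash
python3 -c "
from h import *
tv((.05,.0,0),(0,.05,0),(0,0,.05))"
```

```text
clk 6.1 p [ 0.2323 -0.0074  1.0277] j [ 0.629  0.099  0.059 -1.296  2.689  0.562]
R [[0.92, 0.318, 0.227], [0.382, -0.853, -0.355], [0.081, 0.414, -0.907]] F [ 0.5 -0.7  0.2]
(0.05, 0.0, 0) ->tool [0.046  0.0159 0.0114]
(0, 0.05, 0) ->tool [ 0.0191 -0.0427 -0.0178]
(0, 0, 0.05) ->tool [ 0.0041  0.0207 -0.0453]
```

{"name": "jog_arm", "arguments": {
  "plan": [
    [255, [0.0245, -0.0325, 0.0085], 0],
    [255, [0.0245, -0.0325, 0.0085], 0],
    [255, [0.0245, -0.0325, 0.0085], 0],
    [255, [0.0245, -0.0325, 0.0085], 0],
    [255, [0.0245, -0.0325, 0.0085], 0],
    [255, [0.0245, -0.0325, 0.0085], 0],
    [255, [0.0245, -0.0325, 0.0085], 0],
    [255, [0.0245, -0.0325, 0.0085], 0],
    [255, [0.0245, -0.0325, 0.0085], 0],
    [255, [0.0245, -0.0325, 0.0085], 0],
    [255, [0.0245, -0.0325, 0.0085], 0],
    [255, [0.0245, -0.0325, 0.0085], 0]
  ]
}}

```text
clock: 7.3
ee_pos: [0.4006, 0.3949, 0.801]
orientation: [[0.92, 0.318, 0.227], [0.383, -0.852, -0.357], [0.08, 0.415, -0.906]]
contact_force: [0.2, -0.4, 0.0]
gripper_width: 0.007
grip_force: 0.0
```

```bash
python3 -c "
from h import *
tv((.05,.0,0),(0,.05,0),(0,0,.05),(.035,.035,0))"
```

```text
clk 7.3 p [0.4006 0.3949 0.801 ] j [ 1.01   0.364  0.475 -0.604  2.404  1.772]
R [[0.92, 0.318, 0.227], [0.383, -0.852, -0.357], [0.08, 0.415, -0.906]] F [ 0.2 -0.4  0. ]
(0.05, 0.0, 0) ->tool [0.046  0.0159 0.0114]
(0, 0.05, 0) ->tool [ 0.0191 -0.0426 -0.0178]
(0, 0, 0.05) ->tool [ 0.004   0.0208 -0.0453]
(0.035, 0.035, 0) ->tool [ 0.0456 -0.0187 -0.0045]
```

```bash
cat > arm.py <<'E'
import numpy as np
from scipy.optimize import least_squares
from scipy.spatial.transform import Rotation as Ro
Y=lambda a:Ro.from_euler('y',a).as_matrix(); Z=lambda a:Ro.from_euler('z',a).as_matrix()
LO=np.array([-2.63,-.92,.06,-1.3,0,-3.02]);HI=np.array([2.63,2.1,2.66,4.44,2.69,3.02])
P=np.array([.2941,.4674,.4924,.2468,.0609,-.0372])
def fk(j,P=P):
    zs,L1,L2,Lt,e,g=P; A=Z(j[0])@Y(j[1]); p=np.array([0,0,zs])+A@[0,0,L1]
    B=A@Y(j[2])@[[1,0,0],[0,1,0],[0,0,1]]; p=p+B@[e,0,L2]; W=B@Z(j[3])@Y(j[4]); p=p+W@[g,0,Lt]
    return p,W@Z(j[5])@Z(np.pi/2)
def ik(p,R,j0,w=.3,reg=1e-3):
    def f(j):
        q,Q=fk(j); return np.concatenate([(q-p),w*Ro.from_matrix(R@Q.T).as_rotvec(),reg*(j-j0)*.1])
    o=least_squares(f,np.clip(j0,LO+1e-6,HI-1e-6),bounds=(LO,HI)); return o.x,o.cost
E
python3 - <<'E'
from arm import *
for j,p in [([1.01,.364,.475,-.604,2.404,1.772],(.4006,.3949,.801)),([.629,.099,.059,-1.296,2.689,.562],(.2323,-.0074,1.0277)),([.347,-.154,.857,-.421,2.387,1.239],(.2945,.0061,.8661)),([-1.211,.353,1.633,0,1.155,-.002],(.2212,-.5845,.2316))]:
    q,R=fk(j);print((q-p).round(4),R.round(3).tolist())
# reachability at the lip: forward tilt th, side lam (towards -y), free spin
n=np.array([.994,.112,0]);t=np.array([-.112,.994,0])
for c in (.13,.3):
  p=np.array([.55,-.05,c])
  for th in (20,30,40,50):
    for lam in (-60,-40,-20,0,20,40,60):
      z=np.tan(np.radians(th))*n-np.tan(np.radians(lam))*t-np.array([0,0,1]);z/=np.linalg.norm(z)
      best=9
      for s in [(0,.3,2.,0,.4,0),(.4,.3,2.,-.9,.8,1),(-.4,.3,2,.9,.8,-1),(0,.3,2,2.5,.5,-2)]:
        def f(j):
            q,Q=fk(j);return np.concatenate([q-p,.3*(Q[:,2]-z)])
        o=least_squares(f,s,bounds=(LO,HI)); 
        if o.cost<best: best=o.cost;bj=o.x
      if best<1e-7: print(c,th,lam,bj.round(2))
E
```

```text
[-0.0083  0.0231 -0.0102] [[0.921, 0.318, 0.227], [0.382, -0.853, -0.356], [0.081, 0.415, -0.906]]
[ 0.0009  0.0088 -0.001 ] [[0.92, 0.318, 0.228], [0.383, -0.853, -0.355], [0.082, 0.414, -0.907]]
[ 0.043   0.0307 -0.0073] [[0.935, 0.34, 0.101], [0.355, -0.898, -0.261], [0.002, 0.28, -0.96]]
[-0.0012 -0.0004 -0.    ] [[0.935, 0.354, 0.0], [0.354, -0.935, -0.001], [-0.0, 0.001, -1.0]]
0.13 20 -60 [-0.45  0.62  1.77  0.97  1.42  1.88]
0.13 20 -40 [-0.37  0.45  1.9   0.88  1.07  2.75]
0.13 20 -20 [-0.25  0.33  2.    0.69  0.72  0.  ]
0.13 20 0 [-0.11  0.29  2.07  0.18  0.45 -1.64]
0.13 20 20 [-0.    0.29  2.09 -0.68  0.47  2.46]
0.13 20 40 [ 0.15  0.36  2.05 -1.11  0.78  1.98]
0.13 20 60 [ 0.28  0.51  1.97 -1.27  1.15  1.57]
0.13 30 -60 [-0.47  0.59  1.82  1.05  1.36 -2.  ]
0.13 30 -40 [-0.38  0.42  1.97  1.04  0.97  0.  ]
0.13 30 -20 [-0.25  0.31  2.08  0.96  0.58  0.  ]
0.13 30 0 [-0.11  0.28  2.16  0.52  0.22  0.  ]
0.13 30 20 [-0.05  0.28  2.15 -1.    0.27 -2.63]
0.13 40 -60 [-0.48  0.57  1.89  1.16  1.29  1.8 ]
0.13 40 -40 [-0.38  0.4   2.05  1.25  0.88  2.88]
0.13 40 -20 [-0.24  0
[... 880 characters left out ...]
 2.05  0.21  0.63 -1.89]
0.3 30 20 [-0.01 -0.05  2.07 -0.44  0.61 -2.22]
0.3 30 40 [ 0.14  0.01  2.05 -0.95  0.83 -2.46]
0.3 30 60 [ 0.28  0.16  2.   -1.21  1.19  1.5 ]
0.3 40 -60 [-0.49  0.27  1.86  1.09  1.43  0.  ]
0.3 40 -40 [-0.4   0.09  1.99  1.01  1.05 -2.58]
0.3 40 -20 [-0.27 -0.02  2.08  0.84  0.7  -1.79]
0.3 40 0 [-0.14 -0.07  2.14  0.41  0.41  1.42]
0.3 40 20 [-0.05 -0.07  2.16 -0.49  0.36  0.  ]
0.3 40 40 [ 0.1  -0.03  2.13 -1.09  0.65 -2.38]
0.3 50 -60 [-0.49  0.22  1.94  1.2   1.33  0.  ]
0.3 50 -40 [-0.39  0.05  2.08  1.2   0.92 -2.27]
0.3 50 -20 [-0.25 -0.04  2.16  1.15  0.55 -2.9 ]
0.3 50 0 [-0.12 -0.07  2.21  0.89  0.23 -1.99]
0.3 50 20 [-0.1  -0.07  2.24 -0.67  0.1  -2.35]
```

```bash
python3 - <<'E'
import re
s=open('arm.py').read()
s=s[:s.index('P=np')]+'''P0=np.array([.2941,.4674,.4924,.2468,.03,0,0,0,0])
DATA=[([1.01,.364,.475,-.604,2.404,1.772],(.4006,.3949,.801)),([.629,.099,.059,-1.296,2.689,.562],(.2323,-.0074,1.0277)),([.347,-.154,.857,-.421,2.387,1.239],(.2945,.0061,.8661)),([-1.211,.353,1.633,0,1.155,-.002],(.2212,-.5845,.2316)),([-1.2124,.39906,.06003,.0009,2.68823,-.0026],(.1735,-.4585,.8923)),([-1.2132,.30228,.05929,.0016,2.68894,-.0028],(.1521,-.4020,.9370)),([-1.2169,.10598,.05916,.0051,2.6890,-.0028],(.1048,-.2770,1.0085))]
def fk(j,P=None):
    if P is None: P=PF
    zs,L1,L2,Lt,a,e,h,g,k=P; A=Z(j[0])@Y(j[1]); p=np.array([0,0,zs])+A@[a,0,L1]
    B=A@Y(j[2]); p=p+B@[e,0,L2]; C=B@Z(j[3]); p=p+C@[h,0,0]; W=C@Y(j[4]); p=p+W@[g,0,Lt]
    Q=W@Z(j[5])@Z(np.pi/2); return p+Q@[0,k,0],Q
_f=least_squares(lambda P:np.concatenate([fk(j,P)[0]-p for j,p in DATA]+[1e-4*(P-P0)]),P0); PF=_f.x
'''+s[s.index('def ik'):]
open('arm.py','w').write(s)
E
python3 - <<'E'
from arm import *
from arm import _f
print(PF.round(4),np.abs(_f.fun[:21]).max())
# replay: up push from j=(.347..)
def push(j,d,n,w,spin=0):
    for i in range(n):
        p,R=fk(j); j,c=ik(p+d,R@Z(spin),j,w)
    return j
for w in (.1,.3,1.):
    j=push(np.array([.347,-.154,.857,-.421,2.387,1.239]),np.array([0,0,.05]),10,w); p,R=fk(j); print(w,j.round(3),p.round(3),R[:,2].round(3))
print('want  [.629 .099 .059 -1.296 2.689 .562] .2323 -.0074 1.0277  z .227 -.355 -.907')
E
```

```text
[2.914e-01 5.676e-01 4.942e-01 3.388e-01 4.000e-04 5.870e-02 3.000e-04
 6.000e-04 3.000e-04] 0.001671278481122404
0.1 [-0.671 -0.11   0.06   0.597  1.766  0.89 ] [ 0.312 -0.01   1.3  ] [ 0.985 -0.079 -0.153]
0.3 [ 0.803  0.036  0.06  -1.3    2.363  0.675] [ 0.281 -0.039  1.099] [ 0.57  -0.384 -0.726]
1.0 [ 0.239  0.118  0.068 -0.883  2.69   0.588] [ 0.271 -0.052  1.013] [ 0.183 -0.302 -0.935]
want  [.629 .099 .059 -1.296 2.689 .562] .2323 -.0074 1.0277  z .227 -.355 -.907
```

```bash
python3 - <<'E'
from arm import *
def push(j,d,n,w):
    for i in range(n):
        p,R=fk(j); j,c=ik(p+d,R,j,w)
    return j
j0=np.array([1.01,.364,.475,-.604,2.404,1.772])
for w in (.6,1.):
  for az in (-30,0,30,60):
    for el in (0,40,):
      a,e=np.radians([az,el]); d=.05*np.array([np.cos(a)*np.cos(e),np.sin(a)*np.cos(e),np.sin(e)])
      j=push(j0,d,14,w);p,R=fk(j);print(w,az,el,j.round(2),p.round(2),R[:,2].round(2))
n=np.array([.994,.112,0]);t=np.array([-.112,.994,0])
for th in (15,20,30,40):
    for lam in (-40,-20,0,20,40):
      z=np.tan(np.radians(th))*n-np.tan(np.radians(lam))*t-np.array([0,0,1]);z/=np.linalg.norm(z); out=[]
      for c in (.13,.3):
        best=9;p=np.array([.54,-.05,c])
        for s in [(0,.3,2.,0,.4,0),(.4,.3,2.,-.9,.8,1),(-.4,.3,2,.9,.8,-1),(0,.3,2,2.5,.5,-2)]:
          def f(j):
            q,Q=fk(j);return np.concatenate([q-p,.3*(Q[:,2]-z)])
          o=least_squares(f,s,bounds=(LO,HI)); 
          if o.cost<best: best=o.cost;bj=o.x
        out.append(bj.round(2).tolist() if best<1e-7 else 0)
      print(th,lam,out)
E
```

```text
0.6 -30 0 [ 0.17  0.77  0.06 -0.45  1.96  1.09] [0.91 0.01 0.69] [ 0.34 -0.35 -0.87]
0.6 -30 40 [ 0.26  0.46  0.06 -0.56  2.12  0.99] [0.69 0.02 0.92] [ 0.47 -0.34 -0.81]
0.6 0 0 [ 0.45  0.87  0.06 -0.49  1.87  1.37] [0.93 0.28 0.61] [ 0.43 -0.29 -0.85]
0.6 0 40 [ 0.52  0.55  0.06 -0.61  2.06  1.23] [0.73 0.22 0.87] [ 0.53 -0.28 -0.8 ]
0.6 30 0 [ 0.75  0.93  0.06 -0.53  1.89  1.64] [0.82 0.54 0.57] [ 0.47 -0.22 -0.85]
0.6 30 40 [ 0.8   0.61  0.06 -0.68  2.09  1.46] [0.66 0.41 0.84] [ 0.55 -0.22 -0.81]
0.6 60 0 [ 1.06  0.94  0.06 -0.55  2.    1.92] [0.6  0.73 0.55] [ 0.45 -0.17 -0.88]
0.6 60 40 [ 1.09  0.62  0.06 -0.75  2.2   1.67] [0.5  0.55 0.82] [ 0.53 -0.17 -0.83]
1.0 -30 0 [ 0.16  0.78  0.06 -0.45  2.02  1.09] [0.89 0.01 0.68] [ 0.28 -0.36 -0.89]
1.0 -30 40 [ 0.24  0.49  0.06 -0.57  2.25  0.97] [0.67 0.01 0.89] [ 0.32 -0.35 -0.88]
1.0 0 0 [ 0.44  0.89  0.06 -0.49  1.99  1.37] [0.9  0.26 0.59] [ 0.31 -0.33 -0.89]
1.0 0 40 [ 0.5   0.58  0.06 -0.62  2.23  1.21] [0.69 0.2  0.83] [ 0.35 -0.33 -0.88]
1.0 30 0 [ 0.74  0.94  0.06 -0.52  2.04  1.65] [0.78 0.51 0.54] [ 0.33 -0.3  -0.89]
1.
[... 1191 characters left out ...]
30 -20 [[-0.41, 0.3, 2.18, 1.02, 0.62, 0.51], [-0.41, 0.02, 2.02, 0.68, 0.91, 0.12]]
30 0 [[-0.18, 0.21, 2.26, 0.72, 0.22, 1.7], [-0.18, -0.08, 2.09, 0.25, 0.64, -1.82]]
30 20 [[0.09, 0.23, 2.29, -1.26, 0.31, -0.88], [0.09, -0.08, 2.12, -0.51, 0.63, -1.05]]
30 40 [0, [0.34, 0.04, 2.11, -0.99, 0.92, -1.56]]
40 -40 [[-0.59, 0.45, 2.14, 1.22, 0.95, -0.51], [-0.59, 0.15, 2.04, 1.0, 1.13, 0.14]]
40 -20 [[-0.45, 0.31, 2.29, 1.47, 0.59, 0.49], [-0.45, -0.02, 2.14, 0.91, 0.78, 0.26]]
40 0 [[-0.23, 0.23, 2.38, 2.11, 0.25, 1.14], [-0.23, -0.12, 2.21, 0.53, 0.44, 0.82]]
40 20 [[0.05, 0.24, 2.4, 3.99, 0.32, 1.23], [0.05, -0.13, 2.24, -0.65, 0.4, -2.58]]
40 40 [0, [0.32, -0.01, 2.22, -1.17, 0.77, -2.16]]
```

{"name": "jog_arm", "arguments": {
  "plan": [
    [255, [0.033, -0.009, -0.036], 0],
    [255, [0.033, -0.009, -0.036], 0],
    [255, [0.033, -0.009, -0.036], 0],
    [255, [0.033, -0.009, -0.036], 0],
    [255, [0.033, -0.009, -0.036], 0],
    [255, [0.033, -0.009, -0.036], 0],
    [255, [0.033, -0.009, -0.036], 0],
    [255, [0.033, -0.009, -0.036], 0],
    [255, [0.033, -0.009, -0.036], 0],
    [255, [0.033, -0.009, -0.036], 0],
    [255, [0.033, -0.009, -0.036], 0],
    [255, [0.033, -0.009, -0.036], 0]
  ]
}}

```text
clock: 8.5
ee_pos: [0.3571, 0.4632, 0.7981]
orientation: [[0.94, 0.323, 0.11], [0.34, -0.852, -0.399], [-0.035, 0.413, -0.91]]
contact_force: [0.5, 1.7, 0.1]
gripper_width: 0.002
grip_force: 0.0
```

```bash
python3 -c "
from h import *
tv((.019,.033,.032))"
```

```text
clk 8.5 p [0.3571 0.4632 0.7981] j [ 1.079  0.612  0.059 -0.712  2.689  1.683]
R [[0.94, 0.323, 0.11], [0.34, -0.852, -0.399], [-0.035, 0.413, -0.91]] F [0.5 1.7 0.1]
(0.019, 0.033, 0.032) ->tool [ 0.0279 -0.0088 -0.0402]
```

```bash
cat > sim.py <<'E'
from arm import *
def err(j,p,R,w):
    q,Q=fk(j); return np.concatenate([p-q,w*Ro.from_matrix(R@Q.T).as_rotvec()])
def jac(j,w):
    p,R=fk(j); J=np.zeros((6,6))
    for i in range(6):
        k=j.copy();k[i]+=1e-5; J[:,i]=-(err(k,p,R,w))/1e-5
    return -J if False else J*-1*-1
def dls(j,p,R,w=1.,lam=.05,n=20):
    for _ in range(n):
        e=err(j,p,R,w); J=-np.array([(err(j+1e-5*np.eye(6)[i],p,R,w)-e)/1e-5 for i in range(6)]).T
        j=np.clip(j+J.T@np.linalg.solve(J@J.T+lam**2*np.eye(6),e),LO,HI)
    return j
def run(j,dt,n,solver):
    for i in range(n):
        p,R=fk(j); j=solver(j,p+R@dt,R)
    return j
CASES=[([.347,-.154,.857,-.421,2.387,1.239],[0,.014,-.048],10,[.629,.099,.059,-1.296,2.689,.562]),
 ([1.01,.364,.475,-.604,2.404,1.772],[.033,-.009,-.036],12,[1.079,.612,.059,-.712,2.689,1.683]),
 ([-1.2132,.30228,.06,.0016,2.68894,-.0028],[0,0,-.05],8,[-1.2169,.106,.059,.005,2.689,-.003])]
if __name__=='__main__':
  S={}
  for w in (.5,1.,2.): S['ls',w]=lambda j,p,R,w=w:ik(p,R,j,w)[0]
  for w in (.2,1.):
    for lam in (.02,.1):
      for n in (3,30): S['dls',w,lam,n]=lambda j,p,R,w=w,lam=lam,n=n:dls(j,p,R,w,lam,n)
  for c in CASES: print('true',c[3],fk(np.array(c[3]))[1][:,2].round(2))
  for k,s in S.items():
    for c in CASES:
      j=run(np.array(c[0]),np.array(c[1]),c[2],s); print(k,j.round(2),fk(j)[1][:,2].round(2), round(float(np.abs(j-c[3]).max()),2))
E
python3 sim.py
```

```text
true [0.629, 0.099, 0.059, -1.296, 2.689, 0.562] [ 0.23 -0.35 -0.91]
true [1.079, 0.612, 0.059, -0.712, 2.689, 1.683] [ 0.11 -0.4  -0.91]
true [-1.2169, 0.106, 0.059, 0.005, 2.689, -0.003] [ 0.1  -0.27 -0.96]
('ls', 0.5) [ 0.69  0.06  0.06 -1.3   2.64  0.6 ] [ 0.31 -0.35 -0.88] 0.06
('ls', 0.5) [ 1.2   0.55  0.06 -0.84  2.24  1.66] [ 0.57 -0.14 -0.81] 0.45
('ls', 0.5) [-1.22  0.08  0.06  0.    2.69 -0.  ] [ 0.11 -0.29 -0.95] 0.02
('ls', 1.0) [ 0.27  0.1   0.09 -0.9   2.69  0.61] [ 0.18 -0.3  -0.94] 0.4
('ls', 1.0) [ 1.07  0.63  0.06 -0.73  2.44  1.67] [ 0.32 -0.31 -0.9 ] 0.25
('ls', 1.0) [-1.21  0.11  0.17  0.    2.69 -0.  ] [ 0.06 -0.16 -0.99] 0.11
('ls', 2.0) [ 0.14  0.08  0.18 -0.72  2.69  0.67] [ 0.12 -0.27 -0.95] 0.58
('ls', 2.0) [ 1.04  0.65  0.06 -0.7   2.49  1.67] [ 0.25 -0.34 -0.9 ] 0.2
('ls', 2.0) [-1.21  0.11  0.23  0.    2.69 -0.  ] [ 0.04 -0.1  -0.99] 0.17
('dls', 0.2, 0.02, 3) [ 0.48  1.73  0.06 -1.3   2.69 -3.02] [-0.61 -0.79  0.09] 3.58
('dls', 0.2, 0.02, 3) [ 1.38  2.1   0.06 -1.3   2.69 -2.52] [ 0.26 -0.88  0.4 ] 4.2
('dls', 0.2, 0.02, 3) [-1.23  2.1   0.06  0.45  2
[... 1118 characters left out ...]
0.68 -0.71  0.19] 3.58
('dls', 1.0, 0.02, 30) [ 1.25  2.1   0.06 -1.3   2.69 -3.02] [ 0.15 -0.9   0.4 ] 4.7
('dls', 1.0, 0.02, 30) [-1.21  0.29  0.06  0.01  2.69  0.  ] [ 0.04 -0.09 -1.  ] 0.19
('dls', 1.0, 0.1, 3) [ 0.46  0.42  0.06 -1.3   2.69 -0.1 ] [-0.09 -0.52 -0.85] 0.66
('dls', 1.0, 0.1, 3) [ 1.07  1.36  0.06 -1.3   2.69  0.68] [-0.05 -0.97 -0.25] 1.01
('dls', 1.0, 0.1, 3) [-1.21  0.58  0.06  0.01  2.69  0.  ] [-0.06  0.18 -0.98] 0.47
('dls', 1.0, 0.1, 30) [ 0.46  0.51  0.06 -1.3   2.69 -0.31] [-0.16 -0.55 -0.82] 0.87
('dls', 1.0, 0.1, 30) [ 1.09  1.44  0.06 -1.3   2.69  0.53] [-0.04 -0.98 -0.18] 1.15
('dls', 1.0, 0.1, 30) [-1.21  0.58  0.06  0.01  2.69  0.  ] [-0.06  0.18 -0.98] 0.47
```

Pushing up tilts predictably only when j4≈0. So I'll swing the base to the opposite azimuth, undo the sideways tilt there, and then build the tilt straight ahead.

```bash
python3 -c "
from h import *
tv((-.447/12,-.123/12,-.148/12),(0,0,.05))"
```

```text
clk 8.5 p [0.3571 0.4632 0.7981] j [ 1.079  0.612  0.059 -0.712  2.689  1.683]
R [[0.94, 0.323, 0.11], [0.34, -0.852, -0.399], [-0.035, 0.413, -0.91]] F [0.5 1.7 0.1]
(-0.03725, -0.01025, -0.012333333333333333) ->tool [-0.0381 -0.0084  0.0112]
(0, 0, 0.05) ->tool [-0.0018  0.0206 -0.0455]
```

{"name": "jog_arm", "arguments": {
  "plan": [
    [255, [-0.038, -0.008, 0.011], 0],
    [255, [-0.038, -0.008, 0.011], 0],
    [255, [-0.038, -0.008, 0.011], 0],
    [255, [-0.038, -0.008, 0.011], 0],
    [255, [-0.038, -0.008, 0.011], 0],
    [255, [-0.038, -0.008, 0.011], 0],
    [255, [-0.038, -0.008, 0.011], 0],
    [255, [-0.038, -0.008, 0.011], 0],
    [255, [-0.038, -0.008, 0.011], 0],
    [255, [-0.038, -0.008, 0.011], 0],
    [255, [-0.038, -0.008, 0.011], 0],
    [255, [-0.038, -0.008, 0.011], 0]
  ]
}}

```text
clock: 9.7
ee_pos: [-0.0724, 0.34, 0.6605]
orientation: [[0.939, 0.324, 0.114], [0.342, -0.85, -0.401], [-0.033, 0.415, -0.909]]
contact_force: [0.1, 0.4, 0.2]
gripper_width: 0.005
grip_force: 0.0
```

```bash
python3 -c "
from h import *
tv((0,0,.05))"
```

```text
clk 9.7 p [-0.0724  0.34    0.6605] j [ 1.797  0.008  1.223 -0.029  2.34   2.996]
R [[0.939, 0.324, 0.114], [0.342, -0.85, -0.401], [-0.033, 0.415, -0.909]] F [0.1 0.4 0.2]
(0, 0, 0.05) ->tool [-0.0016  0.0208 -0.0455]
```

{"name": "jog_arm", "arguments": {
  "plan": [
    [255, [0, 0.01, -0.04], -0.15],
    [255, [0, 0.01, -0.04], -0.15],
    [255, [0, 0.01, -0.04], -0.15],
    [255, [0, 0.01, -0.04], -0.15],
    [255, [-0.013, 0.016, -0.045], 0],
    [255, [-0.013, 0.016, -0.045], 0],
    [255, [-0.013, 0.016, -0.045], 0],
    [255, [-0.013, 0.016, -0.045], 0],
    [255, [-0.013, 0.016, -0.045], 0],
    [255, [-0.013, 0.016, -0.045], 0],
    [255, [-0.013, 0.016, -0.045], 0],
    [255, [-0.013, 0.016, -0.045], 0]
  ]
}}

```text
clock: 10.9
ee_pos: [-0.038, 0.298, 0.8923]
orientation: [[0.572, 0.815, 0.093], [0.816, -0.555, -0.159], [-0.078, 0.167, -0.983]]
contact_force: [-0.9, 0.6, -1.1]
gripper_width: 0.002
grip_force: 0.0
```

```bash
python3 -c "
from h import *
tv((0,0,.05))"
```

```text
clk 10.9 p [-0.038   0.298   0.8923] j [ 1.762  0.041  0.583 -0.14   2.689  2.247]
R [[0.572, 0.815, 0.093], [0.816, -0.555, -0.159], [-0.078, 0.167, -0.983]] F [-0.9  0.6 -1.1]
(0, 0, 0.05) ->tool [-0.0039  0.0083 -0.0491]
```

{"name": "jog_arm", "arguments": {
  "plan": [
    [255, [-0.004, 0.008, -0.048], 0],
    [255, [-0.004, 0.008, -0.048], 0],
    [255, [-0.004, 0.008, -0.048], 0],
    [255, [-0.004, 0.006, -0.048], 0],
    [255, [-0.004, 0.004, -0.048], 0]
  ]
}}

```text
clock: 11.4
ee_pos: [-0.0268, 0.2838, 0.9352]
orientation: [[0.562, 0.823, 0.09], [0.826, -0.563, -0.008], [0.044, 0.078, -0.996]]
contact_force: [0.3, 0.1, 0.4]
gripper_width: 0.004
grip_force: 0.0
```

```bash
python3 -c "
from h import *
tv((0,0,.05),(.42/12,-.27/12,-.1/12))"
```

```text
clk 11.4 p [-0.0268  0.2838  0.9352] j [ 1.764  0.029  0.441 -0.199  2.689  2.184]
R [[0.562, 0.823, 0.09], [0.826, -0.563, -0.008], [0.044, 0.078, -0.996]] F [0.3 0.1 0.4]
(0, 0, 0.05) ->tool [ 0.0022  0.0039 -0.0498]
(0.034999999999999996, -0.022500000000000003, -0.008333333333333333) ->tool [0.0007 0.0408 0.0116]
```

{"name": "jog_arm", "arguments": {
  "plan": [
    [255, [0.023, 0.033, 0.021], 0],
    [255, [0.023, 0.033, 0.021], 0],
    [255, [0.023, 0.033, 0.021], 0],
    [255, [0.023, 0.033, 0.021], 0],
    [255, [0.023, 0.033, 0.021], 0],
    [255, [-0.017, 0.0415, 0.0075], 0],
    [255, [-0.017, 0.0415, 0.0075], 0],
    [255, [-0.017, 0.0415, 0.0075], 0],
    [255, [-0.017, 0.0415, 0.0075], 0],
    [255, [-0.017, 0.0415, 0.0075], 0],
    [255, [-0.017, 0.0415, 0.0075], 0],
    [255, [-0.017, 0.0415, 0.0075], 0]
  ]
}}

```text
clock: 12.6
ee_pos: [0.3599, 0.0213, 0.8142]
orientation: [[0.561, 0.823, 0.091], [0.826, -0.563, -0.01], [0.043, 0.081, -0.996]]
contact_force: [0.8, 1.2, -0.7]
gripper_width: 0.007
grip_force: 0.0
```

```bash
python3 -c "
from h import *
tv((0,0,.05))"
```

```text
clk 12.6 p [0.3599 0.0213 0.8142] j [ 0.071 -0.123  0.936 -0.021  2.238  0.655]
R [[0.561, 0.823, 0.091], [0.826, -0.563, -0.01], [0.043, 0.081, -0.996]] F [ 0.8  1.2 -0.7]
(0, 0, 0.05) ->tool [ 0.0022  0.0041 -0.0498]
```

{"name": "jog_arm", "arguments": {
  "plan": [
    [255, [0, 0, -0.04], 0.15],
    [255, [0, 0, -0.04], 0.15],
    [255, [0, 0, -0.04], 0.15],
    [255, [0, 0, -0.04], 0.15],
    [255, [0, 0, -0.04], 0.15],
    [255, [0, 0, -0.04], 0.15],
    [255, [0, 0, -0.05], 0],
    [255, [0, 0, -0.05], 0],
    [255, [0, 0, -0.05], 0],
    [255, [0, 0, -0.05], 0],
    [255, [0, 0, -0.05], 0],
    [255, [0, 0, -0.05], 0]
  ]
}}

```text
clock: 13.8
ee_pos: [0.2512, 0.0216, 1.0253]
orientation: [[0.934, 0.104, 0.342], [0.111, -0.994, 0.0], [0.34, 0.037, -0.94]]
contact_force: [0.8, -0.7, 0.2]
gripper_width: 0.004
grip_force: 0.0
```

```bash
python3 -c "
from h import *
tv((0,0,.05))"
```

```text
clk 13.8 p [0.2512 0.0216 1.0253] j [ 0.148  0.046  0.058 -0.115  2.689  1.496]
R [[0.934, 0.104, 0.342], [0.111, -0.994, 0.0], [0.34, 0.037, -0.94]] F [ 0.8 -0.7  0.2]
(0, 0, 0.05) ->tool [ 0.017   0.0019 -0.047 ]
```

{"name": "jog_arm", "arguments": {
  "plan": [
    [255, [0, 0, -0.05], 0],
    [255, [0, 0, -0.05], 0],
    [255, [0, 0, -0.05], 0],
    [255, [0, 0, -0.05], 0],
    [255, [0, 0, -0.05], 0],
    [255, [0, 0, -0.05], 0],
    [255, [0, 0, -0.05], 0]
  ]
}}

```text
clock: 14.5
ee_pos: [0.1646, 0.023, 1.0473]
orientation: [[0.894, 0.101, 0.436], [0.111, -0.994, 0.002], [0.434, 0.047, -0.9]]
contact_force: [-1.4, 0.0, 0.5]
gripper_width: 0.004
grip_force: 0.0
```

```bash
cat > path.py <<'E'
from sim import *
from h import *
def check(ws):
    s=read_state(); R=np.array(s['orientation']); j=np.array(s['joint_pos']); p=np.array(s['ee_pos'])
    for w in ws:
        w=np.array(w,float); n=int(np.ceil(np.linalg.norm(w-p)/.04))
        d=R.T@(w-p)
        for i in range(1,n+1): j,c=ik(p+(w-p)*i/n,R,j,.5)
        print(w,'rows',n,'tool',d.round(4),'per',(d/n).round(4),'j',j.round(2),'cost',round(c,6)); p=w
E
python3 -c "
from path import *
tv()
check([(.36,-.03,.8),(.36,-.03,.5),(.42,-.035,.11)])"
```

```text
clk 14.5 p [0.1646 0.023  1.0473] j [ 0.921 -0.057  0.058 -0.915  2.689  1.466]
R [[0.894, 0.101, 0.436], [0.111, -0.994, 0.002], [0.434, 0.047, -0.9]] F [-1.4  0.   0.5]
[ 0.36 -0.03  0.8 ] rows 8 tool [0.0615 0.0608 0.3077] per [0.0077 0.0076 0.0385] j [-0.14 -0.35  1.21  0.07  1.84  1.35] cost 0.0
[ 0.36 -0.03  0.5 ] rows 8 tool [-0.1302 -0.0141  0.2699] per [-0.0163 -0.0018  0.0337] j [-0.14 -0.52  1.93  0.07  1.29  1.31] cost 0.0
[ 0.42  -0.035  0.11 ] rows 10 tool [-0.1161 -0.0073  0.3771] per [-0.0116 -0.0007  0.0377] j [-0.13  0.08  2.46  0.38  0.16  0.97] cost 0.0
```

{"name": "jog_arm", "arguments": {
  "plan": [
    [255, [0.008, 0.0075, 0.0385], 0],
    [255, [0.008, 0.0075, 0.0385], 0],
    [255, [0.008, 0.0075, 0.0385], 0],
    [255, [0.008, 0.0075, 0.0385], 0],
    [255, [0.008, 0.0075, 0.0385], 0],
    [255, [0.008, 0.0075, 0.0385], 0],
    [255, [0.008, 0.0075, 0.0385], 0],
    [255, [0.008, 0.0075, 0.0385], 0],
    [255, [0, 0, 0], 0]
  ]
}}

```text
clock: 15.4
ee_pos: [0.3152, -0.0306, 0.8885]
orientation: [[0.888, 0.101, 0.448], [0.139, -0.989, -0.052], [0.437, 0.109, -0.893]]
contact_force: [0.9, 1.1, 0.2]
gripper_width: 0.004
grip_force: 0.0
```

```bash
python3 -c "
from path import *
tv()
check([(.38,-.04,.45),(.46,-.045,.13),(.546,-.047,.133),(.546,-.047,.29)])"
```

```text
clk 15.4 p [ 0.3152 -0.0306  0.8885] j [-0.088 -0.322  0.963 -0.014  2.034  1.346]
R [[0.888, 0.101, 0.448], [0.139, -0.989, -0.052], [0.437, 0.109, -0.893]] F [0.9 1.1 0.2]
[ 0.38 -0.04  0.45] rows 12 tool [-0.1355 -0.0318  0.421 ] per [-0.0113 -0.0027  0.0351] j [-0.1  -0.49  2.02 -0.01  1.14  1.35] cost 0.0
[ 0.46  -0.045  0.13 ] rows 9 tool [-0.0696 -0.0217  0.3217] per [-0.0077 -0.0024  0.0357] j [-0.09  0.09  2.39 -0.06  0.2   1.42] cost 0.0
[ 0.546 -0.047  0.133] rows 3 tool [0.0774 0.011  0.0359] per [0.0258 0.0037 0.012 ] j [-0.07  0.2   2.22 -0.08  0.25  1.44] cost 0.0
[ 0.546 -0.047  0.29 ] rows 4 tool [ 0.0687  0.0171 -0.1402] per [ 0.0172  0.0043 -0.035 ] j [-0.07 -0.04  2.06 -0.03  0.66  1.39] cost 0.0
```

Tilt is about 27° forward and the joints are clean. Now I'll descend in front of the lip.

{"name": "jog_arm", "arguments": {
  "plan": [
    [255, [-0.0115, -0.0025, 0.035], 0],
    [255, [-0.0115, -0.0025, 0.035], 0],
    [255, [-0.0115, -0.0025, 0.035], 0],
    [255, [-0.0115, -0.0025, 0.035], 0],
    [255, [-0.0115, -0.0025, 0.035], 0],
    [255, [-0.0115, -0.0025, 0.035], 0],
    [255, [-0.0115, -0.0025, 0.035], 0],
    [255, [-0.0115, -0.0025, 0.035], 0],
    [255, [-0.0115, -0.0025, 0.035], 0],
    [255, [-0.0115, -0.0025, 0.035], 0],
    [255, [-0.0115, -0.0025, 0.035], 0],
    [255, [-0.0115, -0.0025, 0.035], 0]
  ]
}}

```text
clock: 16.6
ee_pos: [0.3795, -0.0404, 0.4562]
orientation: [[0.883, 0.104, 0.457], [0.144, -0.988, -0.052], [0.447, 0.111, -0.888]]
contact_force: [0.4, 0.5, -0.3]
gripper_width: 0.006
grip_force: 0.0
```

```bash
python3 -c "
from path import *
tv()
check([(.46,-.045,.13),(.546,-.047,.133),(.546,-.047,.29)])"
```

```text
clk 16.6 p [ 0.3795 -0.0404  0.4562] j [-1.080e-01 -5.010e-01  2.018e+00 -2.000e-03  1.145e+00  1.331e+00]
R [[0.883, 0.104, 0.457], [0.144, -0.988, -0.052], [0.447, 0.111, -0.888]] F [ 0.4  0.5 -0.3]
[ 0.46  -0.045  0.13 ] rows 9 tool [-0.0753 -0.0234  0.3267] per [-0.0084 -0.0026  0.0363] j [-0.09  0.09  2.39 -0.06  0.18  1.41] cost 0.0
[ 0.546 -0.047  0.133] rows 3 tool [0.077  0.0113 0.0368] per [0.0257 0.0038 0.0123] j [-0.07  0.2   2.23 -0.08  0.23  1.43] cost 0.0
[ 0.546 -0.047  0.29 ] rows 4 tool [ 0.0701  0.0175 -0.1394] per [ 0.0175  0.0044 -0.0348] j [-0.07 -0.05  2.07 -0.03  0.64  1.38] cost 0.0
```

{"name": "jog_arm", "arguments": {
  "plan": [
    [255, [-0.0085, -0.0025, 0.036], 0],
    [255, [-0.0085, -0.0025, 0.036], 0],
    [255, [-0.0085, -0.0025, 0.036], 0],
    [255, [-0.0085, -0.0025, 0.036], 0],
    [255, [-0.0085, -0.0025, 0.036], 0],
    [255, [-0.0085, -0.0025, 0.036], 0],
    [255, [-0.0085, -0.0025, 0.036], 0],
    [255, [-0.0085, -0.0025, 0.036], 0],
    [255, [-0.0085, -0.0025, 0.036], 0],
    [255, [0, 0, 0], 0]
  ]
}}

```text
clock: 17.6
ee_pos: [0.4559, -0.045, 0.127]
orientation: [[0.888, 0.106, 0.448], [0.144, -0.988, -0.05], [0.438, 0.109, -0.893]]
contact_force: [0.2, -0.0, -0.9]
gripper_width: 0.005
grip_force: 0.0
```

```bash
python3 -c "
from path import *
c=camera('scene');save(c,'scene1.png');a=cv2.imread('pics/scene1.png')[60:310,140:440];cv2.imwrite('pics/crop3.png',cv2.resize(cv2.convertScaleAbs(a,alpha=1.6),(720,600),interpolation=cv2.INTER_CUBIC))
tv()
check([(.50,-.045,.125),(.542,-.047,.125),(.542,-.047,.29)])"
```

```text
clk 17.65 p [ 0.4564 -0.0452  0.1293] j [-0.097  0.08   2.399 -0.032  0.192  1.372]
R [[0.886, 0.106, 0.451], [0.143, -0.988, -0.05], [0.44, 0.109, -0.891]] F [ 0.3 -0.4  0.4]
[ 0.5   -0.045  0.125] rows 2 tool [0.0368 0.0039 0.0235] per [0.0184 0.002  0.0117] j [-0.08  0.16  2.32 -0.07  0.2   1.43] cost 0.0
[ 0.542 -0.047  0.125] rows 2 tool [0.0369 0.0064 0.019 ] per [0.0185 0.0032 0.0095] j [-0.08  0.22  2.24 -0.07  0.22  1.43] cost 0.0
[ 0.542 -0.047  0.29 ] rows 5 tool [ 0.0726  0.018  -0.1471] per [ 0.0145  0.0036 -0.0294] j [-0.08 -0.05  2.07 -0.03  0.66  1.38] cost 0.0
```

View pics/crop3.png

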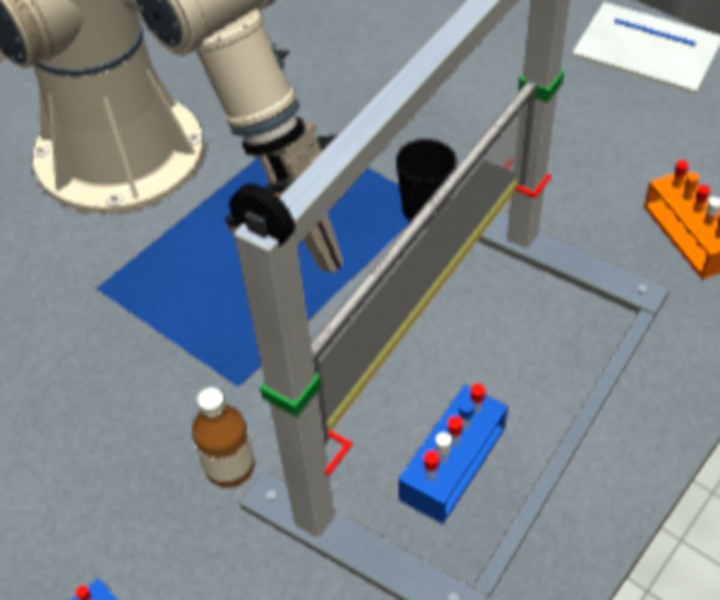

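The picture shows the fingertips at crop (330,262), in front of the middle of the pane and leaning under it. The sash and bystanders haven't moved. Next I'll slide beneath the lip.

{"name": "jog_arm", "arguments": {
  "plan": [
    [255, [0.019, 0.0025, 0.0115], 0],
    [255, [0.019, 0.0025, 0.0115], 0],
    [255, [0.019, 0.0025, 0.0115], 0],
    [255, [0.019, 0.0025, 0.0115], 0],
    [255, [0, 0, 0], 0],
    [255, [0, 0, 0], 0]
  ]
}}

```text
clock: 18.25
ee_pos: [0.546, -0.0473, 0.1268]
orientation: [[0.883, 0.103, 0.457], [0.142, -0.989, -0.051], [0.447, 0.11, -0.888]]
contact_force: [-0.4, 0.5, -1.2]
gripper_width: 0.007
grip_force: 0.0
```

```bash
python3 -c "
from h import *
tv((0,0,.01))"
```

```text
clk 18.25 p [ 0.546  -0.0473  0.1268] j [-0.08   0.214  2.237 -0.069  0.213  1.425]
R [[0.883, 0.103, 0.457], [0.142, -0.989, -0.051], [0.447, 0.11, -0.888]] F [-0.4  0.5 -1.2]
(0, 0, 0.01) ->tool [ 0.0045  0.0011 -0.0089]
```

{"name": "jog_arm", "arguments": {
  "plan": [
    [255, [0.0022, 0.0006, -0.0044], 0],
    [255, [0.0022, 0.0006, -0.0044], 0],
    [255, [0.0022, 0.0006, -0.0044], 0],
    [255, [0.0022, 0.0006, -0.0044], 0],
    [255, [0.0022, 0.0006, -0.0044], 0],
    [255, [0.0022, 0.0006, -0.0044], 0],
    [255, [0.0022, 0.0006, -0.0044], 0],
    [255, [0.0022, 0.0006, -0.0044], 0]
  ]
}}

```text
clock: 19.05
ee_pos: [0.5438, -0.0478, 0.1632]
orientation: [[0.886, 0.103, 0.451], [0.141, -0.989, -0.051], [0.441, 0.109, -0.891]]
contact_force: [-5.0, 1.1, -3.3]
gripper_width: 0.007
grip_force: 3.3
```

```bash
python3 -c "
from h import *
tv((0,0,.01))"
```

```text
clk 19.05 p [ 0.5438 -0.0478  0.1632] j [-0.082  0.14   2.208 -0.044  0.323  1.398]
R [[0.886, 0.103, 0.451], [0.141, -0.989, -0.051], [0.441, 0.109, -0.891]] F [-5.   1.1 -3.3]
(0, 0, 0.01) ->tool [ 0.0044  0.0011 -0.0089]
```

{"name": "jog_arm", "arguments": {
  "plan": [
    [255, [0.0033, 0.0008, -0.0067], 0],
    [255, [0.0033, 0.0008, -0.0067], 0],
    [255, [0.0033, 0.0008, -0.0067], 0],
    [255, [0.0033, 0.0008, -0.0067], 0],
    [255, [0.0033, 0.0008, -0.0067], 0],
    [255, [0.0033, 0.0008, -0.0067], 0],
    [255, [0.0033, 0.0008, -0.0067], 0],
    [255, [0.0033, 0.0008, -0.0067], 0],
    [255, [0.0033, 0.0008, -0.0067], 0],
    [255, [0.0033, 0.0008, -0.0067], 0],
    [255, [0.0033, 0.0008, -0.0067], 0],
    [255, [0.0033, 0.0008, -0.0067], 0]
  ]
}}

```text
clock: 20.25
ee_pos: [0.5438, -0.0478, 0.2539]
orientation: [[0.886, 0.103, 0.452], [0.141, -0.989, -0.051], [0.442, 0.109, -0.89]]
contact_force: [-4.7, -0.4, -5.0]
gripper_width: 0.01
grip_force: 3.2
```

```bash
python3 -c "
from h import *
c=camera('scene');save(c,'scene2.png');a=cv2.imread('pics/scene2.png')[60:310,200:420];cv2.imwrite('pics/crop4.png',cv2.resize(cv2.convertScaleAbs(a,alpha=1.6),(528,600),interpolation=cv2.INTER_CUBIC))
tv((0,0,.01))"
```

```text
clk 20.3 p [ 0.544  -0.0478  0.255 ] j [-0.081 -0.009  2.115 -0.027  0.563  1.379]
R [[0.886, 0.103, 0.453], [0.141, -0.989, -0.051], [0.443, 0.109, -0.89]] F [-11.8  -0.3   1.4]
(0, 0, 0.01) ->tool [ 0.0044  0.0011 -0.0089]
```

View pics/crop4.png

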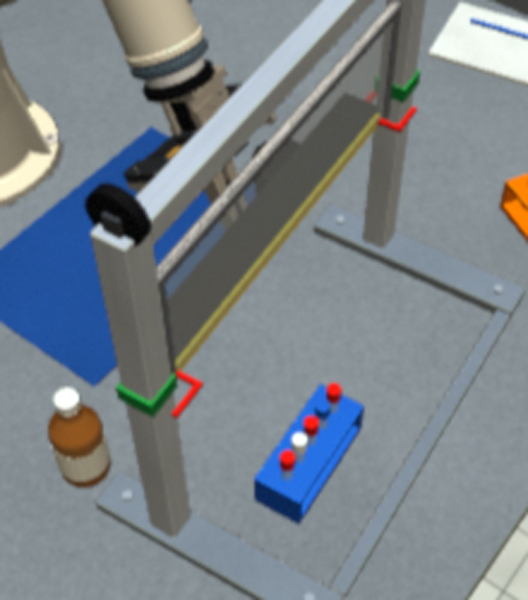

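```bash
cat > zn.py <<'E'
from h import *
import sys
from scipy.optimize import brentq, least_squares
x,y,w,zn0,zm,px,py=[.6074,-.0405,.1117,.153,.3047,.0296,.2102]
def P(c,a,b,z):
    X=np.array([x+a*np.cos(w)-b*np.sin(w),y+a*np.sin(w)+b*np.cos(w),z]); p=np.array(c['R'])@X+c['t']; return np.array([c['fx']*p[0]/p[2]+c['cx'],c['fy']*p[1]/p[2]+c['cy']])
c=camera('scene'); im=c['image'].astype(int)
red=(im[...,0]>2*im[...,1])&(im[...,0]>2*im[...,2])&(im[...,0]>90); grn=(im[...,1]>1.6*im[...,0])&(im[...,1]>1.4*im[...,2])&(im[...,1]>50)
print('clk',read_state()['clock'])
for s in (-1,1):
    # green band: rows at the corner column
    g=P(c,.02,-.27 if s<0 else .23,zm); col=int(round(g[0])); r0=int(g[1]); rows=[r for r in range(r0-12,r0+13) if grn[r,col-1:col+2].any()]
    # red L: rightmost red pixel near the post
    q=P(c,px,s*py,.28); Y,X=np.where(red); k=(abs(X-q[0])<25)&(abs(Y-q[1])<45); xm=X[k].max(); ym=Y[k&(X>=xm-1)].mean()
    z=least_squares(lambda z:P(c,px,s*py,z[0])[1:]-ym,[.28]).x[0]
    m=np.mean(rows); zg=least_squares(lambda z:P(c,.02,-.27 if s<0 else .23,z[0])[1:]-m,[.3]).x[0]
    print(s,'green px',g.round(1),rows[0],rows[-1],'z',round(zg,4),'red',xm,ym,'z',round(z,4))
E
python3 zn.py
```

```text
clk 20.35
-1 green px [263.1 228.8] 225 232 z 0.3083 red 283 219.85714285714286 z 0.2696
1 green px [368.1  96.9] 95 100 z 0.3044 red 372 105.5 z 0.2931
```

Near pointer z≈0.270 and bands at z≈0.305, so about 35 mm to go. I'll push another 32 mm slowly.

{"name": "jog_arm", "arguments": {
  "plan": [
    [255, [0.0018, 0.0004, -0.0036], 0],
    [255, [0.0018, 0.0004, -0.0036], 0],
    [255, [0.0018, 0.0004, -0.0036], 0],
    [255, [0.0018, 0.0004, -0.0036], 0],
    [255, [0.0018, 0.0004, -0.0036], 0],
    [255, [0.0018, 0.0004, -0.0036], 0],
    [255, [0.0018, 0.0004, -0.0036], 0],
    [255, [0.0018, 0.0004, -0.0036], 0],
    [255, [0, 0, 0], 0],
    [255, [0, 0, 0], 0]
  ]
}}

```text
clock: 21.35
ee_pos: [0.544, -0.0477, 0.2867]
orientation: [[0.885, 0.103, 0.453], [0.141, -0.989, -0.052], [0.443, 0.11, -0.89]]
contact_force: [-9.7, -2.3, 1.6]
gripper_width: 0.006
grip_force: 4.3
```

```bash
python3 zn.py; python3 -c "
from h import *
c=camera('scene');save(c,'scene3.png');A=cv2.imread('pics/scene3.png');f=lambda a:cv2.resize(cv2.convertScaleAbs(a,alpha=1.6),(390,390),interpolation=cv2.INTER_CUBIC)
cv2.imwrite('pics/crop5.png',np.hstack([f(A[185:250,235:300]),f(A[70:135,335:400])]))
tv((0,0,.01))"
```

```text
clk 21.4
-1 green px [263.1 228.8] 225 232 z 0.3083 red 283 211.4 z 0.3033
1 green px [368.1  96.9] 95 97 z 0.3079 red 374 96.4 z 0.3251
clk 21.45 p [ 0.544  -0.0478  0.2867] j [-0.081 -0.05   2.076 -0.025  0.642  1.377]
R [[0.885, 0.103, 0.453], [0.141, -0.989, -0.052], [0.443, 0.11, -0.89]] F [-10.   -2.5   2.2]
(0, 0, 0.01) ->tool [ 0.0044  0.0011 -0.0089]
```

View pics/crop5.png

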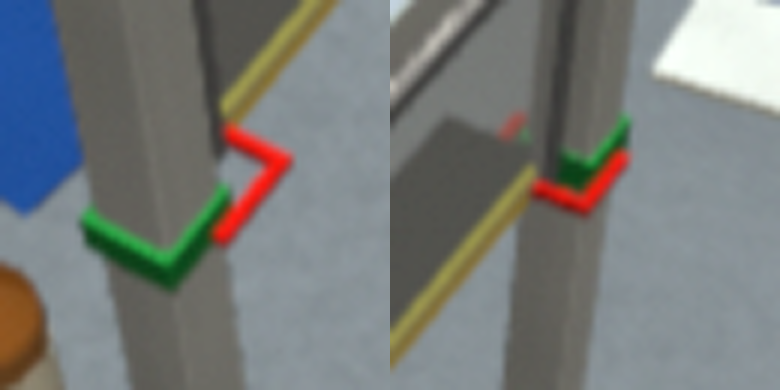

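The crop shows the red Ls next to the bands at both ends: near corner at px (283.3,211.7), far at (367.7,104.7), with band corners at (263.7,229.7) and (365.8,98.8). I'll refine the height from these.

```bash
python3 - <<'E'
from h import *
from zn import P,c,least_squares
red={0:[(286.6,246.4),(362,140.6)],1:[(283.0,211.6),(367.7,104.7)]}
def f(v):
    z0,z1,px,py=v; return np.concatenate([P(c,px,s*py,z)-q for z,Q in((z0,red[0]),(z1,red[1])) for s,q in zip((-1,1),Q)])
r=least_squares(f,[.15,.3,.03,.21]);print(r.x.round(4),r.fun.round(1))
for qs in ([(263.7,229.7),(365.8,98.8)],):
    r=least_squares(lambda v:np.concatenate([P(c,.02,b,v[0])-q for b,q in zip((-.27,.23),qs)]),[.3]);print(r.x,r.fun.round(1))
    print([least_squares(lambda v:P(c,.02,b,v[0])[1:]-q[1],[.3]).x[0].round(4) for b,q in zip((-.27,.23),qs)])
E
```

```text
clk 21.5
-1 green px [263.1 228.8] 225 232 z 0.3083 red 283 211.4 z 0.3033
1 green px [368.1  96.9] 95 97 z 0.3079 red 374 96.4 z 0.3251
[0.153  0.2988 0.0296 0.2087] [-0.4 -0.9  0.8  1.  -0.1  0.5 -0.1 -0.5]
[0.29864412] [-0.3  0.6  2.1 -0.2]
[np.float64(0.3009), np.float64(0.298)]
```

Lip z≈0.300 and bands z≈0.300, within a couple of millimetres. Now I'll retreat straight off the lip, back and down.

{"name": "jog_arm", "arguments": {
  "plan": [
    [255, [-0.006, 0, 0], 0],
    [255, [-0.01, 0, 0], 0],
    [255, [-0.02, 0, 0], 0],
    [255, [-0.02, 0, 0], 0],
    [255, [-0.02, 0, 0], 0],
    [255, [-0.01, 0, 0], 0],
    [255, [0, 0, 0], 0],
    [255, [0, 0, 0], 0]
  ]
}}

```text
clock: 22.3
ee_pos: [0.4697, -0.0597, 0.2492]
orientation: [[0.884, 0.102, 0.456], [0.141, -0.989, -0.052], [0.446, 0.11, -0.888]]
contact_force: [0.6, -0.0, 0.4]
gripper_width: 0.008
grip_force: 0.0
```

```bash
python3 -c "
from h import *
c=camera('scene');save(c,'scene4.png');A=cv2.imread('pics/scene4.png');f=lambda a:cv2.resize(cv2.convertScaleAbs(a,alpha=1.6),(390,390),interpolation=cv2.INTER_CUBIC)
cv2.imwrite('pics/crop6.png',np.hstack([f(A[185:250,235:300]),f(A[70:135,335:400])]))
tv()
for n in('bottle_center','bucket_center','rack_center'): print(n,[np.round(d['position'],1).tolist() for d in recognise('scene',n)])"
```

```text
clk 22.35 p [ 0.4699 -0.0596  0.2493] j [-0.138 -0.138  2.246  0.022  0.557  1.288]
R [[0.884, 0.102, 0.456], [0.141, -0.989, -0.051], [0.446, 0.11, -0.888]] F [0.1 0.4 0.7]
bottle_center [[229.7, 242.6]]
bucket_center [[322.6, 151.3]]
rack_center [[328.3, 248.1], [427.1, 155.7], [187.0, 328.1]]
```

View pics/crop6.png

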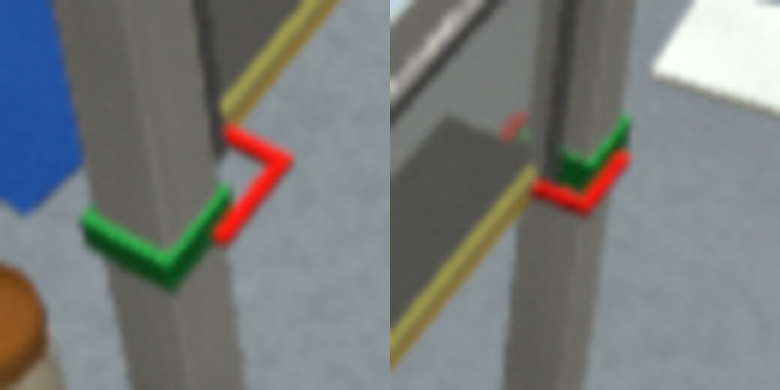

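The sash stayed put on release, with the pointers within about 3 mm of band mid-height, and nothing touches the robot. The rack reading is unchanged. The bottle and bucket readings differ, but the arm now partly hides the bucket and never went near either. Handing in.

```bash
python3 -c "
from rig import *
print(finish_job())"
```

```text
the job is handed in; nothing more can be done
None
```

I pushed the sash up from beneath its lip and left it resting with both red pointers measured about 3 mm from the middle of the green bands (10 mm allowed), then handed the job in at about 22 s; the verdict wasn't shown, and at the end I only re-checked the rack cleanly, since the arm partly hid the bucket, but nothing went near it or the bottle.

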